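# Set three pin gauges home in order

### The job

Three small bench gauges stand on the table with their pins raised. With the fingertips, lightly press each pin down from above until its head sits home on its sleeve, first the pin with the wide round head, then the square one, last the small round one. Do not start on a pin before the one ahead of it is down, do not lift the gauges or push them out of place, and leave everything else where it is.

Things in the scene. Friction and masses are not known exactly. Their poses are not given: they have to be found in the camera images.
- stand_large: loose weighted bench stand of the gauge with a wide flat round head, 40 mm across on its pin: dark round steel foot 64 mm across, 13 mm high, with a black sleeve 20 mm across up to 36 mm; 0.45 kg. Origin: centre of the foot's underside, z up. The three stands are alike and differ only in the head.
- head_large (a point): centre of the top face of the pin head of that gauge: a wide flat round head, 40 mm across, 6 mm thick, steel. Fully raised, its top is 52 mm above the table; pressed home on the sleeve, 42 mm. Its x, y are the stand's centre.
- pin_large (a joint): how far this pin is pressed down, m: 0 fully raised, 0.010 home on the sleeve (hard stop). It slides straight down, is held by about 3 N of friction, does not spring back and stays where it is left. At the start 0 to 0.0015.
- stand_square: loose weighted bench stand of the gauge with a flat square head, 28 x 28 mm on its pin: dark round steel foot 64 mm across, 13 mm high, with a black sleeve 20 mm across up to 36 mm; 0.45 kg. Origin: centre of the foot's underside, z up. The three stands are alike and differ only in the head.
- head_square (a point): centre of the top face of the pin head of that gauge: a flat square head, 28 x 28 mm, 6 mm thick, steel. Fully raised, its top is 52 mm above the table; pressed home on the sleeve, 42 mm. Its x, y are the stand's centre.
- pin_square (a joint): how far this pin is pressed down, m: 0 fully raised, 0.010 home on the sleeve (hard stop). It slides straight down, is held by about 3 N of friction, does not spring back and stays where it is left. At the start 0 to 0.0015.
- stand_small: loose weighted bench stand of the gauge with a small flat round head, 18 mm across on its pin: dark round steel foot 64 mm across, 13 mm high, with a black sleeve 20 mm across up to 36 mm; 0.45 kg. Origin: centre of the foot's underside, z up. The three stands are alike and differ only in the head.
- head_small (a point): centre of the top face of the pin head of that gauge: a small flat round head, 18 mm across, 6 mm thick, steel. Fully raised, its top is 52 mm above the table; pressed home on the sleeve, 42 mm. Its x, y are the stand's centre.
- pin_small (a joint): how far this pin is pressed down, m: 0 fully raised, 0.010 home on the sleeve (hard stop). It slides straight down, is held by about 3 N of friction, does not spring back and stays where it is left. At the start 0 to 0.0015.
- vial: loose clear vial with pale cap, 30 mm across, 50 mm high; origin at the centre of its underside. A bystander.
- dial: loose round dial hardness gauge lying on its back, 98 x 59 x 25 mm; origin at the centre of its underside. A bystander.
- disc: loose round steel block, 60 mm across, 14 mm high; origin at the centre of its underside. A bystander.
- pen: loose pen lying on the table, 164 mm long, 12 mm high; origin at the centre of its underside. A bystander.
- screw: loose thumb screw standing on its black head, 13 mm across, 26 mm high; origin at the centre of its underside. A bystander.
Mind the look-alikes: they are no part of the job. Leave any purple look-alike of the stand_square alone.

How it is judged:
By the outcome, as a careful person would: the job done as asked, in the order asked, and still so for the second after the job is handed in, with the robot touching nothing.
It also fails if it takes over 40 s, if anything falls off the work surface, if the arm or the gripper's body presses on something with over 40 N, if the wrist force passes 120 N, or if a joint passes its speed limit or range.

### The arm

A 6-joint arm with a two-finger parallel gripper is mounted at the origin on a cart in front of the work surface, level with it; the furniture and walls round the work are solid. World frame = base frame: x ahead of the robot, y to its left, z up, the work surface at z = 0. Lengths are in m, angles in degrees, forces in N, time in s.
With the tool pointing down it reaches from about 0.3 to 0.75 m from the base axis. Payload 8.5 kg.
Tool frame: the origin (TCP) lies between the finger pads; the fingertips stand 14 mm ahead of it and the grasp point (between the pads) lies 5 mm behind it; x points along the fingers, z is the direction in which the jaws open and shut, and the axes are right-handed (so a half turn about x gives the same grasp; the last joint's range is limited). The gripper opens to 85 mm and grips with 20 to 120 N. Pads are 22 mm wide; open, the fingers measure 114 mm over their backs; the gripper's body (76 mm by 85 mm) begins 54 mm behind the grasp point. The pads swing forward as they close: fully open they stand 13 mm farther back than shut.
Start: joints at [58.253, 21.807, 74.336, -0, 83.858, -12.336], TCP at [0.183, 0.519, 0.245] pointing down, gripper open.
Joint ranges: [-178.18, 178.18], [-50.72, 133.34], [12.68, 142.11], [-81.47, 261.47], [9.98, 163.14], [-165.26, 165.26]. Speed limits (degrees/s): [136.94, 136.94, 180, 180, 180, 180].

### API

Orientations are given as a 3x3 rotation matrix whose columns are the frame's x, y, z axes.
In Python, from rig import env gives the robot as it stands.
- The arm moves only by the shell command python3 -m jog 'ROWS' [FORCE]. ROWS is JSON, a list of rows, each a list of 5 numbers: the opening, from -1 (shut) to 1 (fully open), so that 0 is half open, then the shift along the tool's x, y, z in m, then the turn about the tool's x in rad. In form: [[claw, dx, dy, dz, yaw], ...]. A call has 1 to 20 rows; each row is the pose to reach, as a shift and turn from the pose commanded when the call began, along the tool's axes at that moment; what a row does not reach only later rows make up. A row lasts 1/10 s, in which the tool goes at most 50 mm and 8.59 degrees, less where a joint would pass 70% of its speed; a pose out of reach is approached as far as the arm can. A call with a gripper value outside its range is refused whole. The fingers move at their own pace and stop on an object; FORCE is the grip in N (left out, the last holds). Time passes only in rows, so rows that repeat a pose let the fingers close. It gives the time, the measured TCP pose, the force and the opening at its end, in the units of the state.
- env.observe(): the state, without advancing time (a new reading comes with each control period).
- env.get_image(name): name is "side" or "top"; returns the picture (400x640x3 uint8, red, green, blue); there is no depth.
- env.camera_model(name): a dict with "fx", "fy", "cx", "cy" (pixels), "k1" (the pictures are not rectified: a ray, as slopes to the right and down, at radius r is drawn at 1 + k1 r^2 times it, then the intrinsics apply), "origin" and "orientation" of the camera in the world. Camera axes: x right, y up, looking along -z (the intrinsics and any distortion apply to the point x, -y, -z); pixel columns grow to the right and rows downward; lengths in m; the calibration is good to about 2 mm. A picture is of the moment at which its call begins. camera_model takes no time and is no camera call.
- env.close_job(): hands the job in, once; it reports no verdict.
The state is a dict: "time_s": time; "q": joint angles; "qvel": joint speeds; "joint_efforts": joint torques, N m; "position": TCP position; "tool_rot": TCP orientation; "ft_force": force on the tool from outside, world axes, zero at the start; "wrist_torque": the same for the moment, N m; "grip_width": finger opening in m.
Only numpy, scipy, OpenCV 4.12 (cv2) and the standard library are available. Lean on these libraries where they do the work, as an engineer would, in place of code of your own. Each camera call takes 0.05 s, during which the arm holds its last target.

## Working session

There is one attempt and no reset: what is moved stays moved. The work goes in short steps, Python scripts to look and compute and a shell command to move; the robot and the scene stay as the last step left them, time stands still between calls to the robot, and variables do not carry over. Pictures are saved under pics/ and viewed, and the job is handed in when it is done.

```bash
mkdir -p pics; ls; python3 - <<'E'
from rig import env
import cv2
for n in("top","side"):
    im=env.get_image(n); cv2.imwrite(f"pics/{n}0.png",im[:,:,::-1]); print(n,env.camera_model(n))
o=env.observe()
for k in o: print(k,o[k])
E
```

```text
pics
top {'fx': 454.8885503219833, 'fy': 454.8885503219833, 'cx': 324.84222606324346, 'cy': 195.36537490372976, 'k1': -0.005777766853819774, 'origin': array([0.45484126, 0.17300084, 1.35322155]), 'orientation': array([[-0.0191526 ,  0.99547628, -0.09305997],
       [-0.99979882, -0.01962376, -0.0041504 ],
       [-0.00595781,  0.09296176,  0.99565185]])}
side {'fx': 491.60081238780424, 'fy': 491.60081238780424, 'cx': 314.4078757115195, 'cy': 204.31652544112933, 'k1': 0.01667379151877425, 'origin': array([0.43933452, 0.9020299 , 1.41556181]), 'orientation': array([[-0.98878916,  0.12495203, -0.08174958],
       [-0.14868837, -0.87418537,  0.462268  ],
       [-0.01370296,  0.4692408 ,  0.88296393]])}
time_s 0.1
q [ 5.82534253e+01  2.18376181e+01  7.43779472e+01  9.89597613e-05
  8.38572438e+01 -1.23360324e+01]
qvel [ 0.0194423  -0.04537099 -0.17352858 -0.03868097 -0.00985622  0.04402305]
joint_efforts [ 3.96594551e-03 -4.49222732e+01 -2.31656188e+01 -1.10864421e-04
  3.62630293e-03  6.16085146e-06]
position [0.18266372 0.5185363  0.24478343]
tool_rot [[-6.70086743e-04 -9.43161371e-01  3.32334438e-01]
 [-1.07972906e-03  3.32335001e-01  9.43160793e-01]
 [-9.99999193e-01  2.73168394e-04 -1.24105202e-03]]
ft_force [-0.15245902 -0.20164658  0.3787266 ]
wrist_torque [-0.04235248  0.01248916  0.05168493]
grip_width 0.0854253367850118
```

View pics/top0.png

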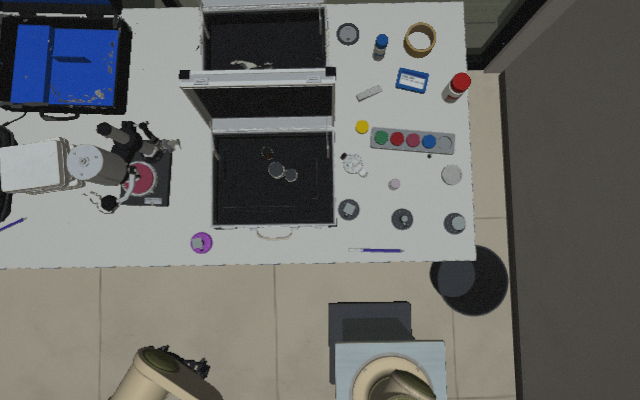

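View pics/side0.png

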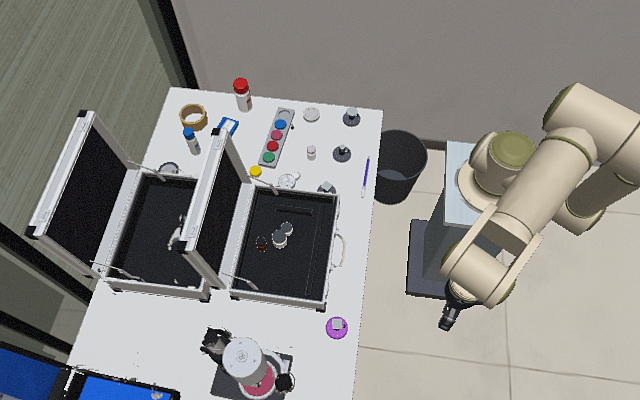

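Top view: candidates are the dark stands at (349,209), (402,219) and (455,223). Look-alikes are the purple stand at (201,243), which I leave alone, the dark ring at (348,34), the disc at (452,174) and the round objects in the case at (276,170) and (291,175). I'll take one close crop to check the choice.

```bash
python3 - <<'E'
import cv2,numpy as np
t=cv2.imread("pics/top0.png");s=cv2.imread("pics/side0.png")
a=cv2.resize(t[140:265,330:480],None,fx=5,fy=4.6 and 5,interpolation=cv2.INTER_CUBIC)[:600]
a=cv2.resize(t[180:255,330:480],None,fx=5,fy=5,interpolation=cv2.INTER_NEAREST)
cv2.imwrite("pics/c1.png",a)
b=cv2.resize(s[95:205,260:380],None,fx=5,fy=5,interpolation=cv2.INTER_NEAREST)
cv2.imwrite("pics/c2.png",b)
E
```

```text
(no output)
```

View pics/c1.png

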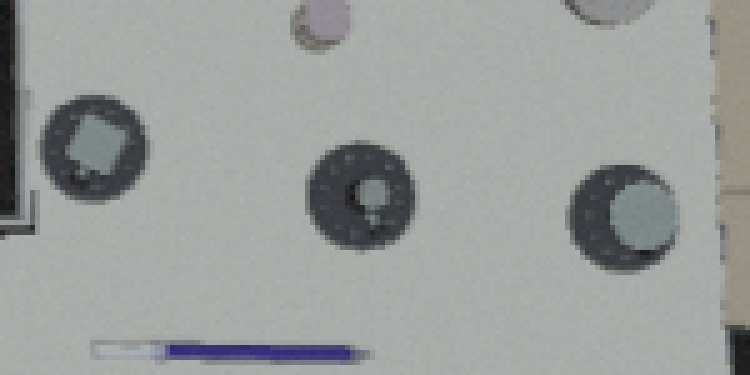

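View pics/c2.png

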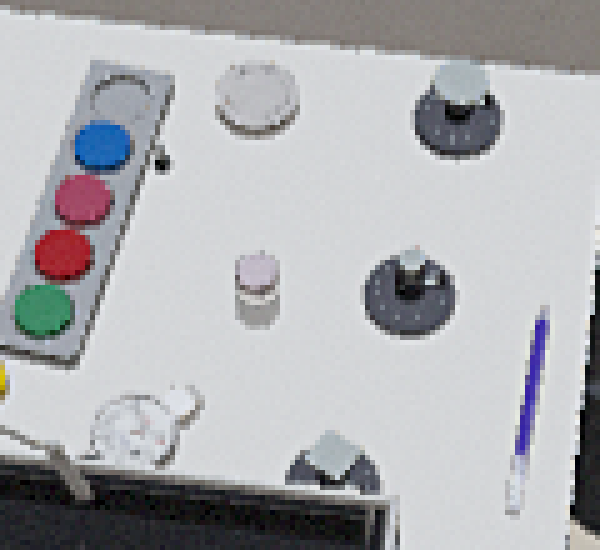

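```bash
cat > h.py <<'E'
import numpy as np,cv2
from rig import env
def ray(n,u,v):
    c=env.camera_model(n); d=np.array([(u-c['cx'])/c['fx'],(v-c['cy'])/c['fy']]); p=d.copy()
    for _ in range(10): p=d/(1+c['k1']*(p@p))
    R=np.array(c['orientation']); return np.array(c['origin']),R@np.array([p[0],-p[1],-1.])
def onz(n,u,v,z):
    o,d=ray(n,u,v); return o+d*(z-o[2])/d[2]
def tri(a,b):
    (o1,d1),(o2,d2)=ray("top",*a),ray("side",*b)
    d1=d1/np.linalg.norm(d1);d2=d2/np.linalg.norm(d2)
    s=np.linalg.lstsq(np.c_[d1,-d2],o2-o1,rcond=None)[0]
    p,q=o1+s[0]*d1,o2+s[1]*d2
    return (p+q)/2,np.linalg.norm(p-q)
E
python3 - <<'E'
from h import *
t=cv2.imread("pics/top0.png").astype(int);s=cv2.imread("pics/side0.png").astype(int)
def show(im,x,y,r):
    g=im[y-r:y+r+1,x-r:x+r+1]
    return g.mean(2).astype(int), (g[...,0]-g[...,2])
# heads: intermediate gray, bluish (G,B > R) vs dark foot and white table
for n,im,pts in (("top",t,[(459,223,16),(349,209,13),(404,218,13)]),("side",s,[(352,114,12),(326,187,9),(342,149,12)])):
    for (x,y,r) in pts:
        m,d=show(im,x,y,r)
        print(n,x,y); 
        for row in range(0,2*r+1): print(y-r+row,' '.join('%3d'%v for v in m[row]))
E
```

```text
top 459 223
207 170 170 171 170 168 168 168 169 171 170 172 168 170 170 170 173 169 171 169 168 171 170 169 170 170 168 168 168 170 170 117 133 145
208 170 168 171 170 170 171 170 168 171 169 168 169 170 169 169 169 170 169 170 170 168 172 169 171 171 169 171 169 169 171 136 137 142
209 171 170 170 171 170 168 171 169 169 171 172 171 169 169 172 171 170 169 169 169 173 169 168 169 170 168 169 170 171 169 141 141 140
210 171 170 170 169 168 171 171 170 171 168 171 170 171 170 168 168 171 169 170 169 167 171 170 169 171 168 170 169 171 169 142 138 140
211 170 170 169 168 169 168 171 169 170 168 170 171 169 168 171 171 169 170 172 169 168 171 170 169 170 168 170 170 170 171 137 139 141
212 168 168 171 170 169 169 169 162 165 162 161 158 161 161 162 165 167 171 168 169 170 169 169 171 168 169 172 169 169 167 162 147 140
213 170 170 170 169 171 167 161 115 104  86  62  65  65  67  76 118 153 164 170 173 171 168 169 170 169 169 169 170 172 170 162 146 145
214 171 168 170 168 162 119  70  61  63  63  61  63  62  63  62  58  82 125 156 165 167 171 171 169 168 170 171 168 168 170 159 145 144

[... 15530 characters left out ...]
  98  92  91  95  78  62  70  83 101  91  90  90 128  82  96 204 218 213 214
156 215 218 229  59  87  88 127  87  96  91  95  91  96  92  96  91  88  90  86  75  95 233 216 214 213
157 215 217 223 121  79  85  89  87  90  99  89  92  94 100  88  92  89  87  84  77 135 227 216 215 214
158 215 216 219 159  54  84  91  90  94 131  88  88  89 131  92  92  91  89  77  86 205 222 215 215 212
159 212 215 219 226 164  57  80  83  91  83  87  95  96  91  89  92  86  71  82 177 226 216 214 214 213
160 213 214 214 219 228 165  84  57  80  84  85  84  86  85  76  78  60  98 177 228 219 213 215 214 211
161 213 215 214 215 219 226 193 136  85  90  48  52  57  53  62  91 148 199 227 217 215 213 213 214 215
```

```bash
python3 - <<'E'
from h import *
t=cv2.imread("pics/top0.png").mean(2);s=cv2.imread("pics/side0.png").mean(2)
def blob(im,x,y,r,lo,hi,hull=False):
    m=np.zeros(im.shape,np.uint8); sub=im[y-r:y+r+1,x-r:x+r+1]; m[y-r:y+r+1,x-r:x+r+1]=((sub>=lo)&(sub<=hi))
    n,l,st,c=cv2.connectedComponentsWithStats(m,connectivity=4)
    return c[l[y,x]],st[l[y,x]]
H={}
for nm,p,q,r in (("large",(458,223),(352,110),10),("square",(349,208),(326,186),9),("small",(405,218),(342,146),8)):
    a,sa=blob(t,*p,r,104,146); b,sb=blob(s,*q,9,160,208)
    P,e=tri(a,b); Z=onz("top",*a,.0515); Z2=onz("side",*b,.0515)
    print(nm,a.round(1),sa,b.round(1),sb,"tri",P.round(4),e.round(4),"top",Z.round(4),"side",Z2.round(4))
# feet: dark <115 in top, bottom outline; enclosing circle
for nm,p in (("large",(452,223)),("square",(346,216)),("small",(398,219))):
    x,y=p; m=np.zeros(t.shape,np.uint8); m[y-18:y+18,x-16:x+17]=(t[y-18:y+18,x-16:x+17]<150)
    if nm=="square": m[:, :337]=0
    n,l=cv2.connectedComponents(m); k=(l==l[y,x]).astype(np.uint8)
    c,_=cv2.findContours(k,0,2); (cx,cy),r=cv2.minEnclosingCircle(c[0])
    print(nm,cx,cy,r, onz("top",cx,cy,.0065).round(4), "r mm",r*1.35/454.9*1000)
for u,v in ((335,224),(335,131),(213,224),(335,218)): print("case",onz("top",u,v,0).round(3),onz("top",u,v,.1).round(3))
print("case corner tri",tri((335.5,223),(339.5,193)))
print("case corner2 tri",tri((212,225),(325,307)))
E
```

```text
large [458.6 222.5] [452 216  14  14 152] [351.8 110.6] [346 107  12   9  77] tri [ 0.4917 -0.2045  0.0419] 0.0006 top [ 0.4911 -0.2017  0.0515] side [ 0.4916 -0.1967  0.0515]
square [348.7 208.6] [343 203  12  12  91] [326.3 185.1] [321 181  12   9  66] tri [0.538  0.1105 0.0463] 0.0012 top [0.5371 0.1108 0.0515] side [0.5382 0.1135 0.0515]
small [404.2 218.2] [402 216   6   6  26] [342.2 146. ] [340 144   6   5  20] tri [ 0.5068 -0.0481  0.0457] 0.0001 top [ 0.5065 -0.0471  0.0515] side [ 0.5065 -0.044   0.0515]
large 454.0 223.5 11.412812232971191 [ 0.4898 -0.2011  0.0065] r mm 33.86963401739088
square 348.20703125 209.0234375 11.253765106201172 [0.5387 0.1101 0.0065] r mm 33.397632212291896
small 401.7243347167969 218.81558227539062 11.382980346679688 [ 0.5066 -0.0473  0.0065] r mm 33.78110236979024
case [0.495 0.15  0.   ] [0.492 0.152 0.1  ]
case [0.776 0.144 0.   ] [0.753 0.146 0.1  ]
case [0.502 0.513 0.   ] [0.499 0.488 0.1  ]
case [0.513 0.15  0.   ] [0.509 0.151 0.1  ]
case corner tri (array([0.49380101, 0.14990839, 0.07573066]), np.float64(0.004063176332522851))
case corner2 tri (array([0.49277285, 0.50554691, 0.04104295]), np.float64(0.010546740915169233))
```

Measured head centres: large (0.491,-0.2015), square (0.538,0.111), small (0.5066,-0.047). The two views and the foot circles agree to about 4 mm, and the sizes match. The case wall is about 40 mm from the square stand, so I turn the jaw axis along world x and approach with the claw shut.

```bash
python3 -m jog '[[-1,0,-0.01,-0.011,0.07],[-1,0.01,-0.03,-0.033,0.14],[-1,0.01,-0.06,-0.065,0.21],[-1,0.02,-0.09,-0.098,0.28],[-1,0.02,-0.12,-0.131,0.35],[-1,0.03,-0.15,-0.163,0.42],[-1,0.03,-0.18,-0.196,0.49],[-1,0.04,-0.21,-0.229,0.56],[-1,0.04,-0.24,-0.261,0.63],[-1,0.05,-0.27,-0.294,0.70],[-1,0.05,-0.30,-0.327,0.77],[-1,0.06,-0.33,-0.359,0.84],[-1,0.06,-0.36,-0.392,0.91],[-1,0.07,-0.39,-0.425,0.98],[-1,0.07,-0.42,-0.457,1.05],[-1,0.08,-0.45,-0.49,1.12],[-1,0.08,-0.48,-0.523,1.18],[-1,0.08,-0.505,-0.55,1.21],[-1,0.08,-0.52,-0.566,1.23],[-1,0.08,-0.53,-0.577,1.23]]' 20
python3 - <<'E'
from h import *
o=env.observe(); print(o['position'],o['tool_rot'],o['grip_width'],o['ft_force'],o['q'],o['time_s'])
E
```

```text
time_s: 2.1
position: [0.4912, -0.2031, 0.1648]
tool_rot: [[-0.001, -0.001, 1.0], [0.0, 1.0, 0.001], [-1.0, 0.0, -0.001]]
ft_force: [-0.0, -0.6, 0.3]
grip_width: 0.0002
[ 0.49115997 -0.2031454   0.16480187] [[-6.18861705e-04 -5.58631901e-04  9.99999652e-01]
 [ 3.86268361e-04  9.99999769e-01  5.58871013e-04]
 [-9.99999734e-01  3.86614090e-04 -6.18645781e-04]] 0.00020897082856877083 [-0.00889941 -0.59412645  0.2607981 ] [-3.52407404e+01  2.42256623e+01  8.47746313e+01 -2.52097734e-03
  7.10414366e+01 -3.52719346e+01] 2.1
```

```bash
python3 -m jog '[[-1,0.02,0.001,0,0],[-1,0.045,0.002,0,0],[-1,0.065,0.002,0,0],[-1,0.078,0.002,0,0],[-1,0.083,0.002,0,0],[-1,0.085,0.002,0,0],[-1,0.085,0.002,0,0]]'
python3 - <<'E'
from h import *
s=env.get_image("side"); cv2.imwrite("pics/s1.png",cv2.resize(s[60:180,280:440,::-1],None,fx=5,fy=5))
print(env.observe()['position'],env.observe()['ft_force'])
E
```

```text
time_s: 2.8
position: [0.491, -0.1995, 0.0807]
tool_rot: [[0.0, -0.002, 1.0], [-0.0, 1.0, 0.002], [-1.0, -0.0, 0.0]]
ft_force: [-0.5, 0.4, -0.2]
grip_width: -0.0003
[ 0.49111632 -0.19964179  0.08091657] [-0.28310429 -0.1566273  -0.56079562]
```

View pics/s1.png

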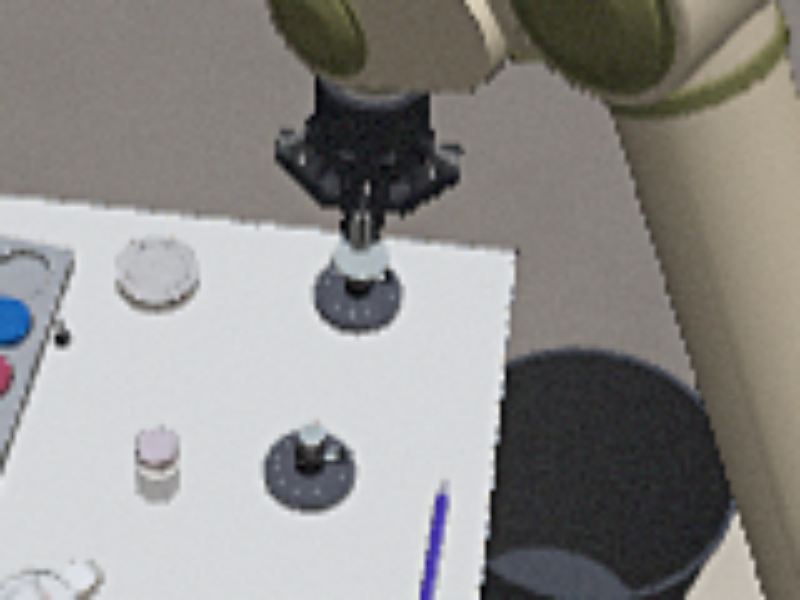

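The fingertips are above the wide head, at crop (360,245), with no contact yet. Next I go down slowly.

```bash
python3 -m jog '[[-1,0.003,-0.001,0,0],[-1,0.006,-0.001,0,0],[-1,0.009,-0.001,0,0],[-1,0.012,-0.001,0,0],[-1,0.014,-0.001,0,0],[-1,0.016,-0.001,0,0],[-1,0.017,-0.001,0,0],[-1,0.018,-0.001,0,0]]'; python3 -m jog '[[-1,0.001,0,0,0],[-1,0.002,0,0,0],[-1,0.003,0,0,0],[-1,0.004,0,0,0]]'
```

```text
time_s: 3.65
position: [0.4909, -0.2006, 0.0624]
tool_rot: [[0.0, -0.002, 1.0], [-0.0, 1.0, 0.002], [-1.0, -0.0, 0.0]]
ft_force: [-1.4, 0.1, 3.8]
grip_width: 0.0
time_s: 4.05
position: [0.4909, -0.2006, 0.0583]
tool_rot: [[0.0, -0.002, 1.0], [0.0, 1.0, 0.002], [-1.0, 0.0, 0.0]]
ft_force: [-1.3, 0.9, 3.3]
grip_width: -0.0
```

```bash
python3 -m jog '[[-1,0.0007,0,0,0],[-1,0.0014,0,0,0],[-1,0.002,0,0,0]]'; python3 -m jog '[[-1,0.0004,0,0,0],[-1,0.0004,0,0,0]]'
```

```text
time_s: 4.35
position: [0.4909, -0.2006, 0.0563]
tool_rot: [[-0.0, -0.002, 1.0], [0.0, 1.0, 0.002], [-1.0, 0.0, -0.0]]
ft_force: [-1.6, 0.8, 2.3]
grip_width: -0.0003
time_s: 4.55
position: [0.4909, -0.2006, 0.0559]
tool_rot: [[-0.0, -0.002, 1.0], [0.0, 1.0, 0.002], [-1.0, 0.0, -0.0]]
ft_force: [-1.0, 0.7, 2.2]
grip_width: 0.0001
```

```bash
python3 -m jog '[[-1,0.0004,0,0,0],[-1,0.0006,0,0,0],[-1,0.0006,0,0,0]]'
```

```text
time_s: 4.85
position: [0.4909, -0.2006, 0.0556]
tool_rot: [[0.0, -0.002, 1.0], [-0.0, 1.0, 0.002], [-1.0, -0.0, 0.0]]
ft_force: [-2.3, 0.2, 6.3]
grip_width: -0.0002
```

```bash
python3 -m jog '[[-1,0.0004,0,0,0],[-1,0.0004,0,0,0]]'
```

```text
time_s: 5.05
position: [0.4909, -0.2006, 0.0553]
tool_rot: [[0.0, -0.002, 1.0], [-0.0, 1.0, 0.002], [-1.0, -0.0, 0.0]]
ft_force: [-3.1, 0.9, 7.7]
grip_width: -0.0003
```

```bash
python3 -m jog '[[-1,0.0005,0,0,0],[-1,0.0008,0,0,0],[-1,0.0008,0,0,0]]'
```

```text
time_s: 5.35
position: [0.4909, -0.2006, 0.0549]
tool_rot: [[0.0, -0.002, 1.0], [-0.0, 1.0, 0.002], [-1.0, -0.0, 0.0]]
ft_force: [-4.3, 2.3, 12.2]
grip_width: -0.0
```

Force rises steeply (2→12 N) while the pin no longer gives, so the large pin is home. Next I rise and go to the square one.

```bash
python3 -m jog '[[-1,-0.003,0,0,0],[-1,-0.015,0,0,0],[-1,-0.04,0,0,0],[-1,-0.06,0.005,0.001,0],[-1,-0.065,0.02,0.003,0],[-1,-0.065,0.05,0.008,0],[-1,-0.065,0.085,0.013,0],[-1,-0.065,0.12,0.018,0],[-1,-0.065,0.155,0.024,0],[-1,-0.065,0.19,0.029,0],[-1,-0.065,0.225,0.035,0],[-1,-0.065,0.26,0.04,0],[-1,-0.065,0.285,0.044,0],[-1,-0.065,0.30,0.046,0],[-1,-0.065,0.308,0.047,0],[-1,-0.065,0.311,0.048,0],[-1,-0.065,0.311,0.048,0],[-1,-0.065,0.311,0.048,0]]'
python3 - <<'E'
from h import *
s=env.get_image("side"); cv2.imwrite("pics/s2.png",cv2.resize(s[80:230,240:400,::-1],None,fx=4,fy=4))
s=env.get_image("top"); cv2.imwrite("pics/t2.png",cv2.resize(s[140:260,320:480,::-1],None,fx=5,fy=5))
o=env.observe();print(o['position'],o['ft_force'],o['tool_rot'].round(3))
E
```

```text
time_s: 7.15
position: [0.5383, 0.1096, 0.1191]
tool_rot: [[-0.0, -0.001, 1.0], [-0.0, 1.0, 0.001], [-1.0, -0.0, -0.0]]
ft_force: [-0.4, 0.4, 1.0]
grip_width: 0.0001
[0.53829549 0.10968195 0.11912585] [ 0.40395672 -0.79942922 -0.13385252] [[-0.    -0.001  1.   ]
 [-0.     1.     0.001]
 [-1.    -0.    -0.   ]]
```

View pics/s2.png

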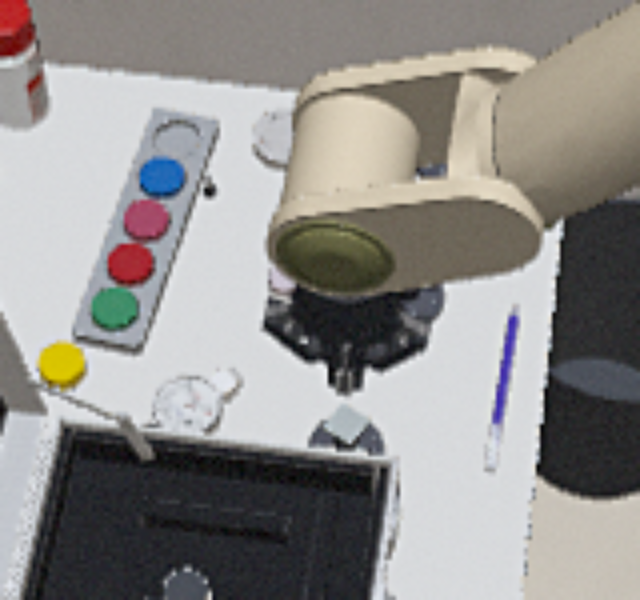

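View pics/t2.png

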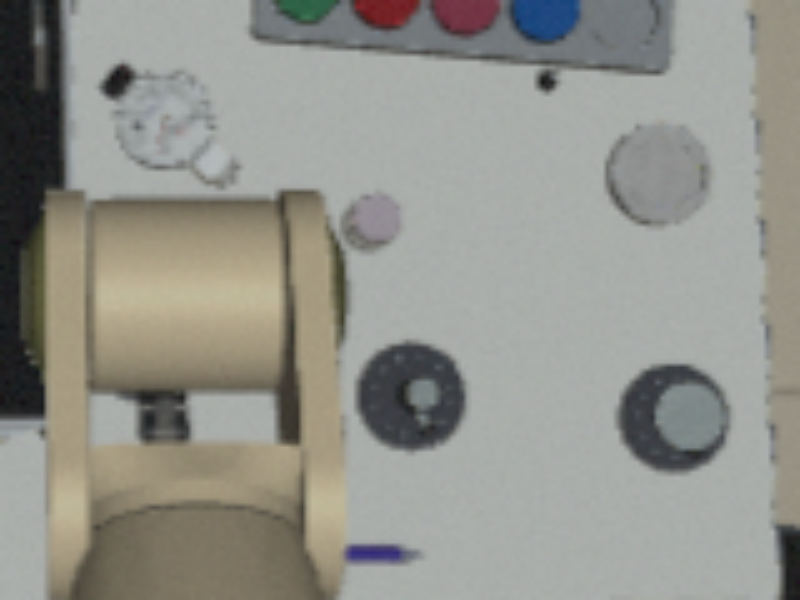

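The side view shows the shut tips at crop (345,375), above the square head at (347,425), with the case wall clear of the fingers. The large gauge is still in place. I'll measure its head for the drop.

```bash
cat >> h.py <<'E'
def blob(im,x,y,r,lo,hi):
    m=np.zeros(im.shape,np.uint8); sub=im[y-r:y+r+1,x-r:x+r+1]; m[y-r:y+r+1,x-r:x+r+1]=((sub>=lo)&(sub<=hi))
    n,l,st,c=cv2.connectedComponentsWithStats(m,connectivity=4)
    return c[l[y,x]]
E
python3 - <<'E'
from h import *
t=env.get_image("top").astype(float).mean(2)
a=blob(t,458,223,10,104,146); print(a, [onz("top",*a,z)[:2].round(4) for z in(.042,.052)])
m=np.zeros(t.shape,np.uint8); x,y=452,223; m[y-18:y+18,x-16:x+17]=t[y-18:y+18,x-16:x+17]<150
n,l=cv2.connectedComponents(m); c,_=cv2.findContours((l==l[y,x]).astype(np.uint8),0,2); print(cv2.minEnclosingCircle(c[0]))
E
python3 -m jog '[[-1,0.01,0.0005,0,0],[-1,0.025,0.001,0,0],[-1,0.037,0.001,0,0],[-1,0.044,0.001,0,0],[-1,0.049,0.001,0,0],[-1,0.052,0.001,0,0],[-1,0.054,0.001,0,0],[-1,0.056,0.001,0,0],[-1,0.057,0.001,0,0],[-1,0.058,0.001,0,0]]'
```

```text
[457.80921053 222.78947368] [array([ 0.4907, -0.2023]), array([ 0.4904, -0.1994])]
((454.0863952636719, 223.34292602539062), 11.414210319519043)
time_s: 8.3
position: [0.5384, 0.1115, 0.0615]
tool_rot: [[0.001, -0.002, 1.0], [-0.0, 1.0, 0.002], [-1.0, -0.0, 0.001]]
ft_force: [-1.7, -0.3, 3.3]
grip_width: 0.0002
```

The large head moved 0.8 px, as a drop of about 10 mm should give, and its foot is unmoved. Contact on the square pin.

```bash
python3 -m jog '[[-1,0.001,0,0,0],[-1,0.002,0,0,0],[-1,0.003,0,0,0],[-1,0.004,0,0,0],[-1,0.005,0,0,0],[-1,0.005,0,0,0]]'; python3 -m jog '[[-1,0.0005,0,0,0],[-1,0.001,0,0,0],[-1,0.001,0,0,0]]'
```

```text
time_s: 8.9
position: [0.5384, 0.1115, 0.056]
tool_rot: [[0.0, -0.002, 1.0], [0.0, 1.0, 0.002], [-1.0, 0.0, 0.0]]
ft_force: [1.4, 0.1, 1.3]
grip_width: -0.0001
time_s: 9.2
position: [0.5384, 0.1115, 0.0555]
tool_rot: [[0.001, -0.002, 1.0], [-0.0, 1.0, 0.002], [-1.0, -0.0, 0.001]]
ft_force: [-0.7, -0.1, 5.5]
grip_width: -0.0001
```

```bash
python3 -m jog '[[-1,0.0004,0,0,0],[-1,0.0007,0,0,0],[-1,0.0007,0,0,0]]'
```

```text
time_s: 9.5
position: [0.5385, 0.1115, 0.0552]
tool_rot: [[0.001, -0.002, 1.0], [-0.0, 1.0, 0.002], [-1.0, -0.0, 0.001]]
ft_force: [-1.7, -0.1, 9.1]
grip_width: 0.0001
```

```bash
python3 -m jog '[[-1,0.0003,0,0,0],[-1,0.0005,0,0,0],[-1,0.0005,0,0,0]]'
```

```text
time_s: 9.8
position: [0.5384, 0.1115, 0.0549]
tool_rot: [[0.001, -0.002, 1.0], [-0.0, 1.0, 0.002], [-1.0, -0.0, 0.001]]
ft_force: [-2.8, -0.8, 12.3]
grip_width: -0.0002
```

The square pin is home at the same height and force. On to the small one.

```bash
python3 -m jog '[[-1,-0.003,0,0,0],[-1,-0.015,0,0,0],[-1,-0.035,0,0,0],[-1,-0.045,-0.005,-0.001,0],[-1,-0.045,-0.02,-0.004,0],[-1,-0.045,-0.045,-0.009,0],[-1,-0.045,-0.075,-0.015,0],[-1,-0.045,-0.105,-0.021,0],[-1,-0.045,-0.13,-0.026,0],[-1,-0.045,-0.147,-0.03,0],[-1,-0.045,-0.155,-0.031,0],[-1,-0.045,-0.1585,-0.032,0],[-1,-0.045,-0.1585,-0.032,0],[-1,-0.045,-0.1585,-0.032,0]]'
python3 - <<'E'
from h import *
s=env.get_image("side"); cv2.imwrite("pics/s3.png",cv2.resize(s[80:230,260:420,::-1],None,fx=4,fy=4))
g=env.get_image("top"); cv2.imwrite("pics/t3.png",cv2.resize(g[140:260,320:480,::-1],None,fx=5,fy=5))
t=g.astype(float).mean(2)
a=blob(t,348,209,9,104,146); print(a,onz("top",*a,.042))
o=env.observe();print(o['position'],o['ft_force'])
E
```

```text
time_s: 11.2
position: [0.5066, -0.0466, 0.0988]
tool_rot: [[-0.0, -0.003, 1.0], [0.0, 1.0, 0.003], [-1.0, 0.0, -0.0]]
ft_force: [-0.2, 0.2, -0.2]
grip_width: -0.0002
[348.71428571 208.59340659] [0.53769767 0.11030861 0.042     ]
[ 0.50662293 -0.04645185  0.09887644] [ 0.10016871 -0.67636889 -0.34041237]
```

View pics/s3.png

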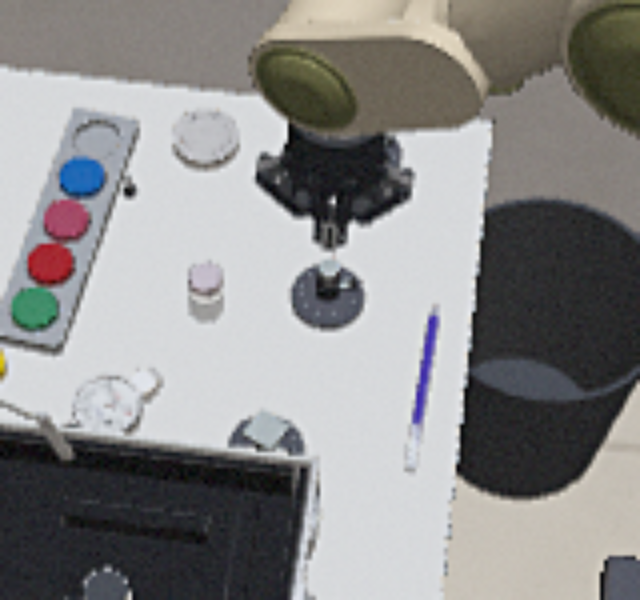

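View pics/t3.png

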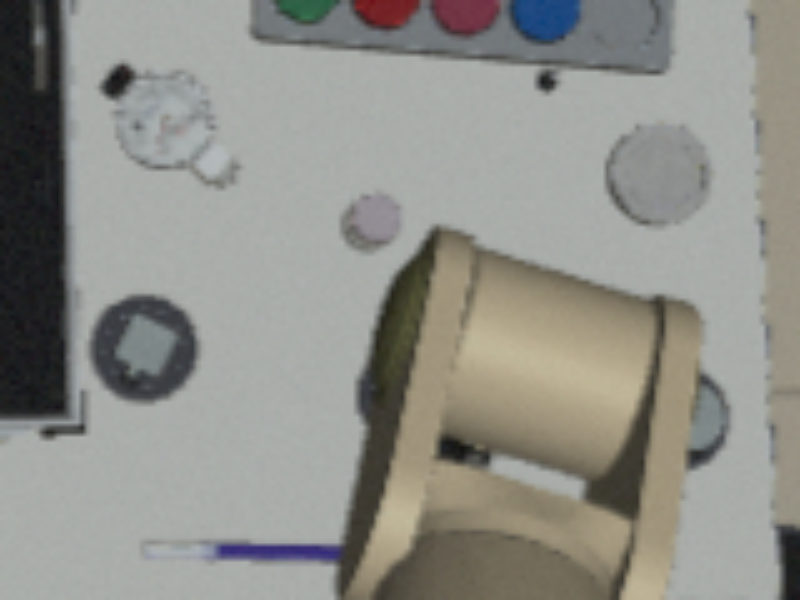

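The tips at crop (330,235) are above the small head at (330,268). I'll check the square head's drop in the side view, then go down.

```bash
python3 - <<'E'
from h import *
s=env.get_image("side").astype(float).mean(2)
b=blob(s,326,187,9,160,208); print(b,onz("side",*b,.042), tri((348.7,208.6),b))
E
python3 -m jog '[[-1,0.01,-0.0005,0,0],[-1,0.018,-0.0005,0,0],[-1,0.024,-0.0005,0,0],[-1,0.028,-0.0005,0,0],[-1,0.031,-0.0005,0,0],[-1,0.033,-0.0005,0,0],[-1,0.035,-0.0005,0,0],[-1,0.036,-0.0005,0,0],[-1,0.037,-0.0005,0,0],[-1,0.038,-0.0005,0,0]]'
```

```text
[326.13846154 186.44615385] [0.53875269 0.11301159 0.042     ] (array([0.53855867, 0.11011673, 0.03694269]), np.float64(0.0011174349269205883))
time_s: 12.35
position: [0.5066, -0.0476, 0.061]
tool_rot: [[0.0, -0.002, 1.0], [-0.0, 1.0, 0.002], [-1.0, -0.0, 0.0]]
ft_force: [-1.6, 0.8, 4.0]
grip_width: -0.0001
```

The square head's triangulated height fell 9.4 mm, so it is home. Contact on the small pin at 4 N.

```bash
python3 -m jog '[[-1,0.001,0,0,0],[-1,0.002,0,0,0],[-1,0.003,0,0,0],[-1,0.004,0,0,0],[-1,0.005,0,0,0],[-1,0.005,0,0,0]]'; python3 -m jog '[[-1,0.0005,0,0,0],[-1,0.001,0,0,0],[-1,0.001,0,0,0]]'
```

```text
time_s: 12.95
position: [0.5066, -0.0476, 0.0558]
tool_rot: [[-0.0, -0.002, 1.0], [0.0, 1.0, 0.002], [-1.0, 0.0, -0.0]]
ft_force: [-0.7, -0.8, 1.5]
grip_width: 0.0001
time_s: 13.25
position: [0.5066, -0.0476, 0.0553]
tool_rot: [[0.0, -0.002, 1.0], [-0.0, 1.0, 0.002], [-1.0, -0.0, 0.0]]
ft_force: [-2.6, -0.1, 6.8]
grip_width: -0.0003
```

```bash
python3 -m jog '[[-1,0.0003,0,0,0],[-1,0.0005,0,0,0],[-1,0.0005,0,0,0]]'
```

```text
time_s: 13.55
position: [0.5066, -0.0476, 0.0551]
tool_rot: [[0.001, -0.002, 1.0], [-0.0, 1.0, 0.002], [-1.0, -0.0, 0.001]]
ft_force: [-3.7, 1.0, 9.6]
grip_width: 0.0001
```

```bash
python3 -m jog '[[-1,0.0003,0,0,0],[-1,0.0005,0,0,0],[-1,0.0005,0,0,0]]'
python3 -m jog '[[-1,-0.003,0,0,0],[-1,-0.015,0,0,0],[-1,-0.04,0,0,0],[-1,-0.075,0,0,0],[-1,-0.11,0,-0.01,0],[-1,-0.14,0,-0.03,0],[-1,-0.155,0,-0.06,0],[-1,-0.16,0,-0.09,0],[-1,-0.16,0,-0.115,0],[-1,-0.16,0,-0.13,0],[-1,-0.16,0,-0.13,0],[-1,-0.16,0,-0.13,0]]'
python3 - <<'E'
from h import *
s=env.get_image("side"); cv2.imwrite("pics/s4.png",cv2.resize(s[80:230,260:420,::-1],None,fx=4,fy=4))
g=env.get_image("top"); cv2.imwrite("pics/t4.png",cv2.resize(g[140:260,320:480,::-1],None,fx=5,fy=5))
cv2.imwrite("pics/s4f.png",s[:,:,::-1]);cv2.imwrite("pics/t4f.png",g[:,:,::-1])
o=env.observe();print(o['position'],o['ft_force'])
E
```

```text
time_s: 13.85
position: [0.5067, -0.0476, 0.0548]
tool_rot: [[0.001, -0.002, 1.0], [-0.0, 1.0, 0.002], [-1.0, -0.0, 0.001]]
ft_force: [-4.4, 0.3, 13.0]
grip_width: 0.0002
time_s: 15.05
position: [0.3771, -0.0481, 0.2141]
tool_rot: [[0.001, -0.002, 1.0], [-0.0, 1.0, 0.002], [-1.0, -0.0, 0.001]]
ft_force: [0.9, 0.8, 0.4]
grip_width: 0.0003
[ 0.37738516 -0.04802475  0.21389   ] [ 0.07247454  0.73251316 -0.28509907]
```

View pics/s4.png

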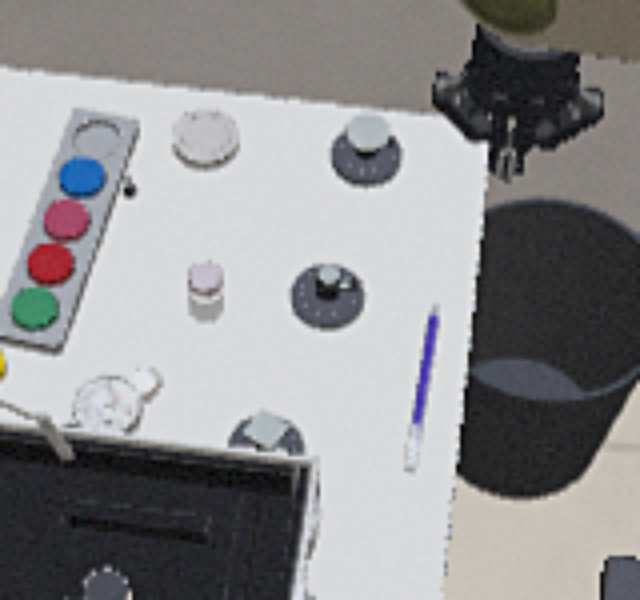

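View pics/t4.png

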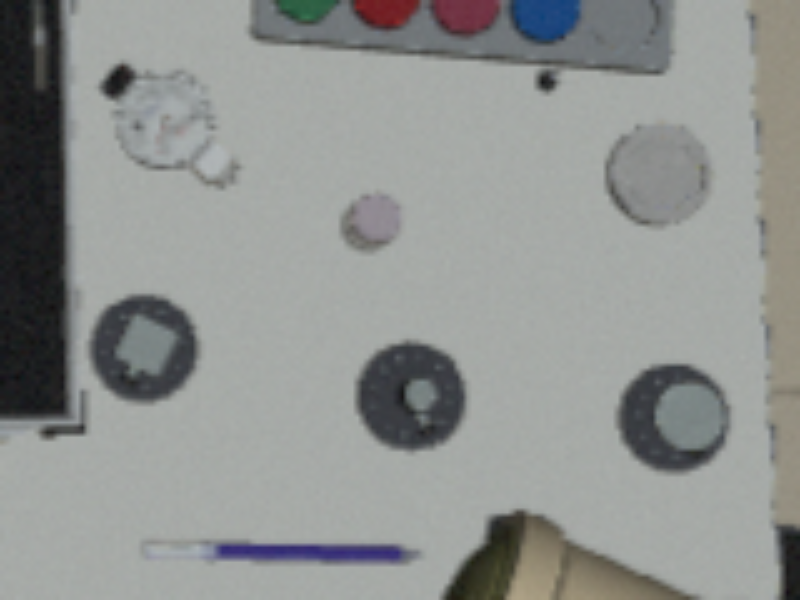

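All three gauges stand where they were. Next, the final drop check in both views.

```bash
python3 - <<'E'
from h import *
R=[[cv2.imread(f"pics/{f}.png").astype(float).mean(2) for f in p] for p in (("top0","side0"),("t4f","s4f"))]
for nm,p,q,r in (("large",(458,223),(352,110),10),("square",(349,208),(326,186),9),("small",(405,218),(342,147),8)):
    P=[tri(blob(t,*p,r,104,146),blob(s,*q,9,160,212))[0] for t,s in R]
    print(nm,P[1].round(4),"change mm",((P[1]-P[0])*1000).round(1))
    # foot shift
for nm,(x,y) in (("large",(452,223)),("square",(346,216)),("small",(398,219))):
    for t,_ in R:
        m=np.zeros(t.shape,np.uint8); m[y-18:y+16,x-16:x+17]=t[y-18:y+16,x-16:x+17]<150
        if nm=="square": m[:,:337]=0
        n,l=cv2.connectedComponents(m); c,_=cv2.findContours((l==l[y,x]).astype(np.uint8),0,2); (u,v),rr=cv2.minEnclosingCircle(c[0]); print(nm,round(u,2),round(v,2),round(rr,2))
E
```

```text
large [ 0.4913 -0.204   0.0359] change mm [-0.4  0.7 -5.5]
square [0.5387 0.1101 0.0365] change mm [  0.5  -0.5 -10.2]
small [ 0.5075 -0.0486  0.0328] change mm [  0.8  -0.6 -13.3]
large 454.0 223.5 11.41
large 454.25 223.08 11.44
square 348.21 209.02 11.25
square 348.3 209.1 11.46
small 401.72 218.82 11.38
small 401.75 218.92 11.44
```

```bash
python3 -c "
from rig import env
print(env.close_job())"
```

```text
the job is handed in; nothing more can be done
None
```

I pressed all three pins home with the shut fingertips, in the order asked: wide round, square, small round. Then I lifted clear and handed the job in at about 15 s.

- **Press:** Each pin slid at about 3 N until the force rose against the stop. The peak was 12–13 N, and all three stopped at the same tool height (0.0548–0.0549 m).
- **Final pictures:** The gauge feet shifted by less than 0.5 px, which is about 1.5 mm and close to what the image can resolve. The bystanders looked to be where they were. I never went near the purple look-alike.
- **Head drop by triangulation:** The three readings did not agree well.

| Pin | Measured drop |
|---|---|
| Large | 5.5 mm |
| Square | 10.2 mm |
| Small | 13.3 mm |

The large reading falls short of the expected 8.5–10 mm and the small one exceeds it. I put this down to pixel-level mask error at about 3 mm per pixel. The large head also bordered the table edge in the first side view, and its final height matches the square's to within 1 mm. For the large and small pins, I relied on the matching tool heights and the force rise.

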